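# Fetch the bur stand from behind the containers for sterilising

## Robot

A 7-joint arm with a two-finger parallel gripper is mounted at the origin on the work surface. World frame = base frame: x ahead of the robot, y to its left, z up, the work surface at z = 0. Lengths are in m, angles in rad, forces in N, time in s.
With the tool pointing down it reaches from about 0.4 to 0.9 m from the base axis. Payload 5.5 kg.
Tool frame: the origin (TCP) lies at the very end of the fingers, on their centre line; the grasp point (between the pads) lies 19 mm behind it; z points along the fingers, y is the direction in which the jaws open and shut (so a half turn about z gives the same grasp; the last joint's range is limited). The gripper opens to 92 mm and grips with 3 to 60 N. Pads are 19 mm wide; open, the fingers measure 130 mm over their backs; the gripper's body (75 mm by 190 mm) begins 47 mm behind the grasp point.
Start: joints at [1.379, 0.501, -0.427, 1.55, 0.221, 1.138, -0.21], TCP at [0.286, -0.584, 0.227] pointing down, gripper open.
Joint ranges: [-2.88, 2.88], [-0.31, 2.03], [-1.54, 1.56], [0.2, 2.42], [-1.41, 4.55], [0.19, 2.02], [-2.57, 2.57]. Speed limits (rad/s): [2.57, 2.57, 3.14, 3.14, 3.14, 3.14, 3.14].

## Interface

Orientations are given as a rotation vector (axis times angle).
In Python, from rig import * gives the robot as it stands.
- The arm moves only by the tool drive_tool, never from a script. Its argument "targets" is a list of rows, each an object of numbers: "dx", "dy", "dz": the shift along the world's x, y, z in m; "wx", "wy", "wz": the turn, a rotation vector about the world's x, y, z in degrees; "claw": the finger opening in m, from 0 to 0.0918. In form: [{"dx": .., "dy": .., "dz": .., "wx": .., "wy": .., "wz": .., "claw": ..}, ...]. A call has 1 to 20 rows; each row is the pose to reach, as a shift and turn from the pose commanded when the call began; what a row does not reach only later rows make up. A row lasts 1/8 s, in which the tool goes at most 62.5 mm and 10.7 degrees, less where a joint would pass 70% of its speed; a pose out of reach is approached as far as the arm can. A call with a gripper value outside its range is refused whole. The fingers move at their own pace and stop on an object; "force" is the grip in N (left out, the last holds). Time passes only in rows, so rows that repeat a pose let the fingers close. It gives the time, the measured TCP pose, the force and the opening at its end, in the units of the state.
- read_state(): the state, without advancing time (a new reading comes with each control period).
- capture(name): name is "scene" or "top" or "wrist"; returns a dict with "img" (384x512x3 uint8, red, green, blue), "z_map" (384x512 float32, m along the optical axis (not along the pixel's ray), 0 where there is no reading), "fx", "fy", "cx", "cy" (pixels), "k1" (the pictures are not rectified: a ray, as slopes to the right and down, at radius r is drawn at 1 + k1 r^2 times it, then the intrinsics apply), "view" (4x4, takes a point from world to camera coordinates); the wrist camera has in their place "mount" (4x4, takes a point from camera to tool coordinates, whose origin is the TCP and whose axes are the flange's). Camera axes: x right, y up, looking along -z (the intrinsics and any distortion apply to the point x, -y, -z); pixel columns grow to the right and rows downward; lengths in m; the calibration is good to about 2 mm. A picture is of the moment at which its call begins: read the wrist's pose just before it.
- hand_in(): hands the job in, once; it reports no verdict.
The state is a dict: "t": time; "joint_positions": joint angles; "qd": joint speeds; "joint_efforts": joint torques, N m; "ee_pos": TCP position; "ee_rot": TCP orientation; "ft_force": force on the tool from outside, world axes, zero at the start; "ft_torque": the same for the moment, N m; "opening": finger opening in m.
Only numpy, scipy, OpenCV 4.12 (cv2) and the standard library are available. Lean on these libraries where they do the work, as an engineer would, in place of code of your own. Each camera call takes 0.05 s, during which the arm holds its last target. There are 200 camera calls.

## Task

The bur stand is wanted for sterilising but is hemmed in on the storage board. First clear the tin, the square dispenser and the capped bottle off the board and stand them on the flat side mat; then, while they wait there, set the bur stand upright on the square pad in the steel tray; finally stand each container back on the board, centred on the very spot it came from. Tip nothing over, and leave the steel cup and the tape roll where they are.

Things in the scene. Friction and masses are not known exactly. Their poses are not given: they have to be found in the camera images.
- tin_c (a point): Round aluminium tin with a flat lid, 47 mm across, 100 mm tall, about 0.2 kg, upright; on one of the board's three outer spots. Point: its centre, 50 mm above its underside; z up. Best gripped about 30 mm below its top, so the fingers pass above the bur stand and the gripper above the other containers.
- carton_c (a point): Square white plastic dispenser with a dark slot in its top, 44 x 44 mm, 110 mm tall, about 0.2 kg, upright, sides along the board's x and y at the start; on one of the three outer spots. Point: its centre, 55 mm above its underside; z up. Best gripped about 30 mm below its top.
- bottle_c (a point): White round bottle with a narrower cap: body 46 mm across up to 56 mm height, sloping shoulder to 66 mm, then a straight cylindrical black cap, 32 mm across, from 66 to 104 mm (overall height 104 mm), about 0.2 kg, the cap part of the bottle; on one of the three outer spots. Point: its centre line, 52 mm above its underside; z up. Best gripped by the cap, about 17 mm below the top.
- bur_stand_c (a point): Bur stand: aluminium block 42 x 42 x 28 mm (28 tall) with three rows of fine burs standing 8 mm out of its top, about 0.15 kg, its sides along the board's x and y at the start; stands at the middle of the board between the three containers, about 10 mm from each, too close for fingers. Point: centre of the block, 14 mm above its underside; z up.
- board: Fixed grey storage board, 8 mm thick, 160 x 180 mm, with a low upstand along its far (+x) edge, which is 62 mm from the origin and 30 mm high above the bench. Origin: on the bench under the middle spot (of the bur stand). Its three outer spots, marked by discs 56 mm across and each under one container at the start, have centres at (0, 55), (0, -55) and (-55, 0) mm in the board's x, y; objects stand 8 mm above the origin. Which container is on which spot varies.
- mat: Side area: fixed flat blue silicone mat, 300 mm (its x) by 140 mm (its y), 3 mm thick, empty at the start, on the left or right of the board. Origin: centre of its underside, on the bench.
- tray: Fixed shallow steel steriliser tray, 280 mm (its x) by 150 mm (its y), rim 14 mm high, floor and walls 3 mm thick, on the other side from the mat. Origin: centre of its underside. One half of it holds the pad, the other the steel cup, each 65 mm from the tray's centre along its x.
- pad: Fixed white square pad, 70 x 70 mm, 2 mm thick, on the tray's floor: the place for the bur stand. Origin: centre of its underside, 3 mm above the bench; its sides lie along the tray's.
- cup: Loose empty steel cup, 60 mm across the rim, 55 mm tall, standing in the other half of the tray; to be left alone. Origin: centre of its underside.
- roll: Loose roll of paper tape lying flat on the bench in front of the board, 70 mm across, 24 mm tall, with a 40 mm hole; to be left alone. Origin: centre of its underside.

How it is judged:
By the outcome, as a careful person would: the job done as asked, in the order asked, and still so for the second after the job is handed in, with the robot touching nothing.
It also fails if it takes over 152 s, if anything falls off the work surface, if the arm or the gripper's body presses on something with over 40 N, if the wrist force passes 120 N, or if a joint passes its speed limit or range.

## Working session

There is one attempt and no reset: what is moved stays moved. The work goes in short steps, Python scripts to look and compute and a tool call to move; the robot and the scene stay as the last step left them, time stands still between calls to the robot, and variables do not carry over. Pictures are saved under pics/ and viewed, about 12 in all and at most 16, crops included, and the job is handed in when it is done.

Besides the shell and the picture viewer there is one more tool, called after ">>>" as name(argument=value, ...), one argument or row to a line, values as JSON. drive_tool: Moves the arm, as the interface text tells. Its arguments: {"type":"object","properties":{"targets":{"type":"array"},"force":{"type":"number"}},"required":["targets"]}

```bash
mkdir -p pics; ls; python3 - <<'E'
from rig import *
import cv2,numpy as np
s=read_state();print({k:np.round(v,3) for k,v in s.items()})
for n in ("top","scene"):
    c=capture(n);np.savez(f"{n}0.npz",**c);cv2.imwrite(f"pics/{n}0.png",c["img"][...,::-1])
    print(n,c["fx"],c["cx"],c["cy"],c["k1"]);print(np.round(c["view"],3))
E
```

```text
pics
{'t': np.float64(0.0), 'joint_positions': array([ 1.379,  0.502, -0.427,  1.551,  0.221,  1.138, -0.21 ]), 'qd': array([ 0.   ,  0.001, -0.002,  0.001, -0.   , -0.001, -0.001]), 'joint_efforts': array([-1.0000e-03, -5.6659e+01, -5.8160e+00, -2.7911e+01, -6.9000e-02,
        3.1000e-02,  0.0000e+00]), 'ee_pos': array([ 0.285, -0.583,  0.226]), 'ee_rot': array([-3.059e+00, -7.080e-01,  1.000e-03]), 'ft_force': array([-0.549, -0.149,  0.716]), 'ft_torque': array([ 0.026, -0.038, -0.008]), 'opening': np.float64(0.092)}
top 423.61771835284185 256.0645042774669 194.64187567622062 -0.01934447556429932
[[-0.026 -1.     0.011  0.011]
 [ 0.99  -0.024  0.139 -0.518]
 [-0.138  0.014  0.99  -0.871]
 [ 0.     0.     0.     1.   ]]
scene 450.8448706193938 260.6168981892533 193.3428178796444 -0.03987745470901441
[[-0.716  0.698 -0.015  0.362]
 [-0.575 -0.577  0.581  0.266]
 [ 0.397  0.424  0.814 -1.184]
 [ 0.     0.     0.     1.   ]]
```

View pics/top0.png

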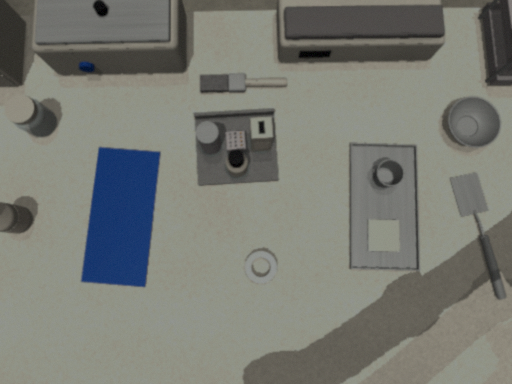

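View pics/scene0.png

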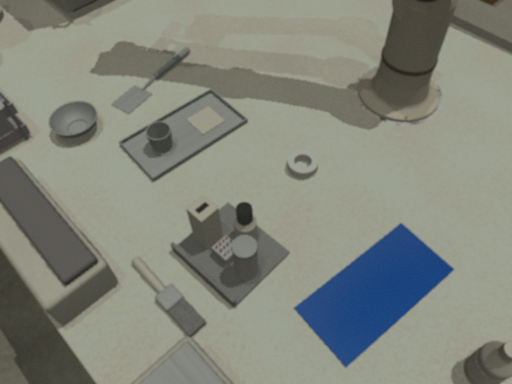

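```bash
cat > h.py <<'E'
import numpy as np, cv2
def und(c,px):
    px=np.asarray(px,float).reshape(-1,2)
    d=np.c_[(px[:,0]-c["cx"])/c["fx"],(px[:,1]-c["cy"])/c["fy"]]
    u=d.copy()
    for _ in range(5): u=d/(1+c["k1"]*(u**2).sum(1,keepdims=True))
    return u
def c2w(c,T=None):
    return np.linalg.inv(c["view"]) if T is None else T@c["mount"]
def plane(c,px,z,T=None):
    M=c2w(c,T);u=und(c,px);d=np.c_[u[:,0],-u[:,1],-np.ones(len(u))]@M[:3,:3].T
    return M[:3,3]+d*((z-M[2,3])/d[:,2])[:,None]
def cloud(c,T=None):
    M=c2w(c,T);h,w=c["z_map"].shape;g=np.stack(np.meshgrid(np.arange(w),np.arange(h)),-1).reshape(-1,2)
    u=und(c,g);z=c["z_map"].reshape(-1,1);p=np.c_[u[:,:1],-u[:,1:],-np.ones((len(u),1))]*z
    P=p@M[:3,:3].T+M[:3,3];P[z[:,0]==0]=np.nan
    return P.reshape(h,w,3)
def rect(P): # min-area rectangle of world xy points (mm)
    r=cv2.minAreaRect((np.asarray(P)[:,:2]*1000).astype(np.float32));return np.round(r[0],1),np.round(r[1],1),round(r[2],1)
def blob(mask,n=1,minA=20):
    k,l,st,ce=cv2.connectedComponentsWithStats(mask.astype(np.uint8));o=[i for i in np.argsort(-st[1:,4])+1 if st[i,4]>=minA]
    return [np.argwhere(l==i)[:,::-1] for i in o[:n]]
E
python3 - <<'E'
from h import *
c=dict(np.load("top0.npz"));P=cloud(c);im=c["img"].astype(int)
hsv=cv2.cvtColor(c["img"],cv2.COLOR_RGB2HSV)
for b in blob((hsv[...,0]>105)&(hsv[...,0]<130)&(hsv[...,1]>150)): 
    print("mat",rect(plane(c,b,.003)), np.nanmedian(P[b[:,1],b[:,0],2]))
Z=P[...,2]; roi=np.zeros_like(Z,bool);roi[105:190,190:282]=1
print("z bench",np.nanpercentile(Z[200:240,200:240],[5,50,95]))
for b in blob(roi&(Z>.085),5): print("tops",b.mean(0),len(b),np.nanpercentile(Z[b[:,1],b[:,0]],[50,95]),np.nanmedian(P[b[:,1],b[:,0]],axis=0),rect(P[b[:,1],b[:,0]]))
for b in blob(roi&(Z>.025)&(Z<.05),5): print("mid",b.mean(0),len(b),np.nanmedian(P[b[:,1],b[:,0]],axis=0),rect(P[b[:,1],b[:,0]]))
g=cv2.cvtColor(c["img"],cv2.COLOR_RGB2GRAY)
print("bench grey",g[200:240,200:240].mean(),"board",g[178,215],"tray",g[200:210,360:370].mean(),"pad",g[235,383])
for b in blob(roi&(g<120),1): print("board",rect(plane(c,b,.008)))
r=np.zeros_like(roi);r[135:280,340:425]=1
for b in blob(r&(g<140),1): print("tray",rect(plane(c,b,.010)),)
r[...]=0;r[214:258,362:406]=1
for b in blob(r&(g>150),1): print("pad",rect(plane(c,b,.005)),np.nanmedian(Z[b[:,1],b[:,0]]))
a=cv2.resize(c["img"][95:200,180:300],None,fx=5,fy=5,interpolation=cv2.INTER_CUBIC);cv2.imwrite("pics/a.png",a[...,::-1])
E
```

```text
mat (array([484.8, 296.5]), array([135.5, 294.8]), 84.1) 0.0030485426212795153
z bench [-2.65649044e-03 -8.70369968e-05  2.47476323e-03]
tops [261.54382826 129.02504472] 559 [0.11723912 0.11982313] [ 0.63847207 -0.01452232  0.11723912] (array([643. , -15.1]), array([45.2, 44. ]), 2.3)
tops [207.41774892 132.88528139] 462 [0.10758316 0.11012326] [0.63620613 0.09430044 0.10758316] (array([638.4,  94.6]), array([44.8, 46.6]), 84.8)
tops [235.89427313 157.48017621] 227 [0.11142712 0.11399678] [0.58362428 0.03730178 0.11142712] (array([585.6,  38.2]), array([29.9, 30.8]), 88.9)
mid [235.58469945 139.90983607] 366 [0.63996797 0.03986159 0.03583346] (array([641.2,  39.8]), array([42.9, 41.9]), 1.4)
mid [234.54045307 111.70226537] 309 [0.70628794 0.04017358 0.02923814] (array([707. ,  42.4]), array([ 10.2, 178.6]), 2.0)
mid [213.33898305 148.44067797] 59 [0.61951356 0.08676139 0.03642847] (array([624.4,  89.3]), array([16.3, 43.3]), 20.6)
mid [261.33928571 147.57142857] 56 [ 0.62094816 -0.01621951  0.0378533 ] (array([621.3, -16.3]), array([ 2.1, 41.5]), 3.1)
mid [238.26086957 172.41304348] 46 [0.56588684 0.03484022 0.03814012] (array([570.1,  36. ]), array([13.7, 41.2]), 5.3)
bench grey 142.6275 board 91 tray 120.44 pad 144
board (array([633.3,  40. ]), array([170.3, 182.5]), 2.2)
tray (array([ 484.2, -284.1]), array([165.2, 305. ]), 87.8)
```

View pics/a.png

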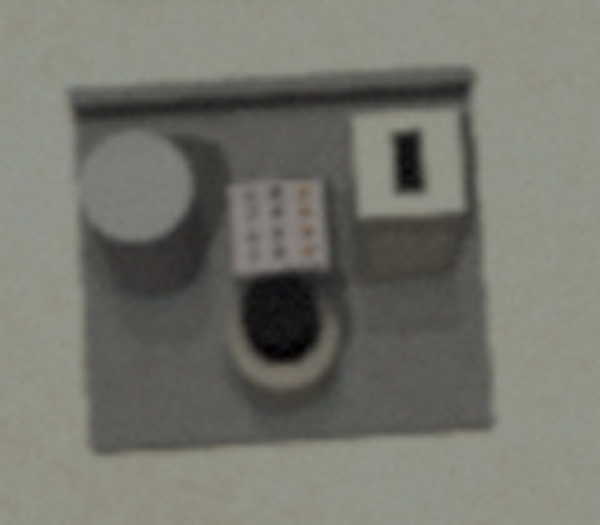

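>>> drive_tool(
  targets=[
    {"dx":0.02,"dy":0.03,"dz":0,"wz":-2},
    {"dx":0.05,"dy":0.08,"dz":0,"wz":-4},
    {"dx":0.08,"dy":0.13,"dz":0.01,"wz":-6},
    {"dx":0.11,"dy":0.18,"dz":0.01,"wz":-8},
    {"dx":0.14,"dy":0.23,"dz":0.01,"wz":-10},
    {"dx":0.17,"dy":0.28,"dz":0.01,"wz":-12},
    {"dx":0.2,"dy":0.33,"dz":0.01,"wz":-14},
    {"dx":0.23,"dy":0.38,"dz":0.01,"wz":-16},
    {"dx":0.26,"dy":0.43,"dz":0.01,"wz":-18},
    {"dx":0.29,"dy":0.48,"dz":0.01,"wz":-20},
    {"dx":0.31,"dy":0.52,"dz":0.01,"wz":-22},
    {"dx":0.33,"dy":0.55,"dz":0.01,"wz":-24},
    {"dx":0.33,"dy":0.568,"dz":0.01,"wz":-24},
    {"dx":0.33,"dy":0.568,"dz":0.01,"wz":-24},
    {"dx":0.33,"dy":0.568,"dz":0.01,"wz":-24},
  ],
)

```text
$.targets[0]: bad value
```

```bash
cat >> h.py <<'E'
from scipy.spatial.transform import Rotation as R
def pose(s):
    T=np.eye(4);T[:3,:3]=R.from_rotvec(s["ee_rot"]).as_matrix();T[:3,3]=s["ee_pos"];return T
def show(s):
    T=pose(s);print("t",round(float(s["t"]),2),"q",np.round(s["joint_positions"],2),"pos",np.round(1000*T[:3,3],1),"jaw",round(np.degrees(np.arctan2(T[1,1],T[0,1]))%180,2),"zaxis",np.round(T[:3,2],3),"f",np.round(s["ft_force"],1),"open",round(float(s["opening"]),4));return T
E
python3 - <<'E'
from rig import *
from h import *
s=read_state();T=show(s);c=capture("wrist");np.savez("w0.npz",T=T,**c);cv2.imwrite("pics/w0.png",c["img"][...,::-1]);print(np.round(c["mount"],3),c["fx"])
P=cloud(c,T);Z=P[...,2]
for b in blob(Z>.09,6,100):
    print(b.mean(0),len(b),np.nanmedian(Z[b[:,1],b[:,0]]),rect(P[b[:,1],b[:,0]]))
E
```

```text
t 0.1 q [ 1.38  0.5  -0.43  1.55  0.22  1.14 -0.21] pos [ 285.2 -583.4  225.8] jaw 116.06 zaxis [-0.001  0.002 -1.   ] f [0.1 0.4 1. ] open 0.092
[[-0.     0.959  0.282  0.076]
 [ 1.     0.     0.     0.001]
 [ 0.     0.282 -0.959 -0.158]
 [ 0.     0.     0.     1.   ]] 277.50596800666415
[255.9621221  311.21820649] 68536 0.320352171610666 (array([ 287.8, -583. ]), array([ 70. , 173.7]), 25.9)
```

View pics/w0.png

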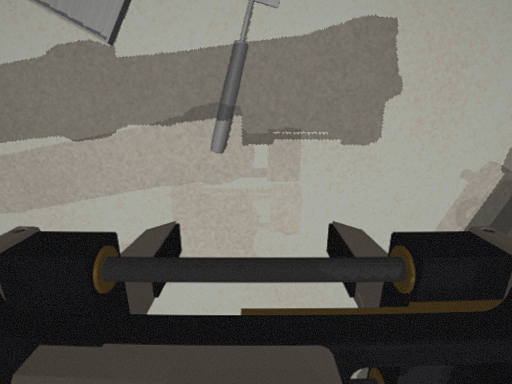

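>>> drive_tool(
  targets=[
    {"dx":0.01,"dy":0.03,"dz":0,"wx":0,"wy":0,"wz":-2,"claw":0.0918},
    {"dx":0.04,"dy":0.08,"dz":0,"wx":0,"wy":0,"wz":-4,"claw":0.0918},
    {"dx":0.06,"dy":0.13,"dz":0.01,"wx":0,"wy":0,"wz":-6,"claw":0.0918},
    {"dx":0.09,"dy":0.18,"dz":0.01,"wx":0,"wy":0,"wz":-8,"claw":0.0918},
    {"dx":0.12,"dy":0.23,"dz":0.01,"wx":0,"wy":0,"wz":-10,"claw":0.0918},
    {"dx":0.14,"dy":0.28,"dz":0.01,"wx":0,"wy":0,"wz":-12,"claw":0.0918},
    {"dx":0.17,"dy":0.33,"dz":0.01,"wx":0,"wy":0,"wz":-14,"claw":0.0918},
    {"dx":0.19,"dy":0.38,"dz":0.01,"wx":0,"wy":0,"wz":-16,"claw":0.0918},
    {"dx":0.21,"dy":0.43,"dz":0.01,"wx":0,"wy":0,"wz":-18,"claw":0.0918},
    {"dx":0.23,"dy":0.48,"dz":0.01,"wx":0,"wy":0,"wz":-20,"claw":0.0918},
    {"dx":0.25,"dy":0.52,"dz":0.01,"wx":0,"wy":0,"wz":-22,"claw":0.0918},
    {"dx":0.26,"dy":0.55,"dz":0.01,"wx":0,"wy":0,"wz":-24,"claw":0.0918},
    {"dx":0.26,"dy":0.568,"dz":0.01,"wx":0,"wy":0,"wz":-24,"claw":0.0918},
    {"dx":0.26,"dy":0.568,"dz":0.01,"wx":0,"wy":0,"wz":-24,"claw":0.0918},
    {"dx":0.26,"dy":0.568,"dz":0.01,"wx":0,"wy":0,"wz":-24,"claw":0.0918},
  ],
  force=25,
)

```text
t: 2.02
ee_pos: [0.5451, -0.0178, 0.2366]
ee_rot: [3.14, 0.054, -0.001]
ft_force: [0.3, -0.0, -0.7]
opening: 0.0919
```

```bash
python3 - <<'E'
from rig import *
from h import *
s=read_state();T=show(s);c=capture("wrist");np.savez("w1.npz",T=T,**c);cv2.imwrite("pics/w1.png",c["img"][...,::-1])
P=cloud(c,T);Z=P[...,2]
for b in blob((Z>.09)&(Z<.13),6,100):
    print(b.mean(0),len(b),np.nanmedian(Z[b[:,1],b[:,0]]),rect(P[b[:,1],b[:,0]]))
E
```

```text
t 2.02 q [ 0.51  0.33 -0.64  1.8   0.23  1.08 -1.75] pos [545.1 -17.8 236.6] jaw 91.96 zaxis [-0.001 -0.001 -1.   ] f [ 0.3 -0.  -0.7] open 0.0919
[254.10065646  85.90153173] 2285 0.11836612783362987 (array([643.4, -15.4]), array([43.2, 44.3]), 2.0)
[144.69477912  88.99899598] 1992 0.10827127039690312 (array([638.5,  93.5]), array([46.4, 45.8]), 52.6)
[201.71584039 143.69770254] 827 0.11215342928418653 (array([585.9,  36.8]), array([30.8, 30.7]), 53.8)
```

View pics/w1.png

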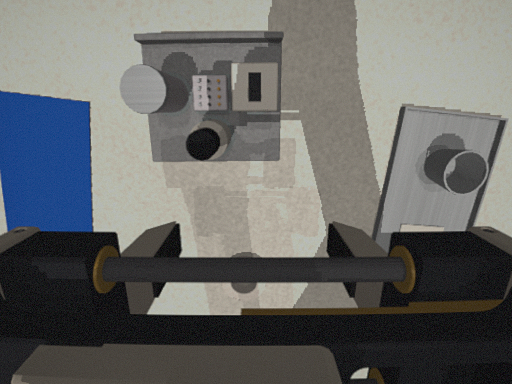

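>>> drive_tool(
  targets=[
    {"dx":0.03,"dy":0.001,"dz":0,"wx":0,"wy":0,"wz":0,"claw":0.0918},
    {"dx":0.07,"dy":0.002,"dz":0,"wx":0,"wy":0,"wz":0,"claw":0.0918},
    {"dx":0.098,"dy":0.002,"dz":0,"wx":0,"wy":0,"wz":0,"claw":0.0918},
    {"dx":0.098,"dy":0.002,"dz":-0.02,"wx":0,"wy":0,"wz":0,"claw":0.0918},
    {"dx":0.098,"dy":0.002,"dz":-0.06,"wx":0,"wy":0,"wz":0,"claw":0.0918},
    {"dx":0.098,"dy":0.002,"dz":-0.1,"wx":0,"wy":0,"wz":0,"claw":0.0918},
    {"dx":0.098,"dy":0.002,"dz":-0.14,"wx":0,"wy":0,"wz":0,"claw":0.0918},
    {"dx":0.098,"dy":0.002,"dz":-0.16,"wx":0,"wy":0,"wz":0,"claw":0.0918},
    {"dx":0.098,"dy":0.002,"dz":-0.167,"wx":0,"wy":0,"wz":0,"claw":0.0918},
    {"dx":0.098,"dy":0.002,"dz":-0.167,"wx":0,"wy":0,"wz":0,"claw":0.0918},
    {"dx":0.098,"dy":0.002,"dz":-0.167,"wx":0,"wy":0,"wz":0,"claw":0.0918},
  ],
)

```text
t: 3.45
ee_pos: [0.6448, -0.0138, 0.0714]
ee_rot: [3.141, 0.056, 0.004]
ft_force: [-0.7, -0.1, -0.0]
opening: 0.0915
```

```bash
python3 -c "
from rig import *
from h import *
show(read_state())"
```

```text
t 3.45 q [ 0.35  0.69 -0.53  1.67  0.43  0.89 -1.88] pos [644.8 -13.8  71.4] jaw 92.06 zaxis [ 0.003 -0.    -1.   ] f [-0.7 -0.1 -0. ] open 0.0915
```

>>> drive_tool(
  targets=[
    {"dx":-0.001,"dy":-0.001,"dz":0,"wx":0,"wy":0,"wz":0,"claw":0.0918},
    {"dx":-0.001,"dy":-0.001,"dz":0,"wx":0,"wy":0,"wz":0,"claw":0.06},
    {"dx":-0.001,"dy":-0.001,"dz":0,"wx":0,"wy":0,"wz":0,"claw":0.05},
    {"dx":-0.001,"dy":-0.001,"dz":0,"wx":0,"wy":0,"wz":0,"claw":0.03},
    {"dx":-0.001,"dy":-0.001,"dz":0,"wx":0,"wy":0,"wz":0,"claw":0.03},
    {"dx":-0.001,"dy":-0.001,"dz":0,"wx":0,"wy":0,"wz":0,"claw":0.03},
    {"dx":-0.001,"dy":-0.001,"dz":0,"wx":0,"wy":0,"wz":0,"claw":0.03},
    {"dx":-0.001,"dy":-0.001,"dz":0,"wx":0,"wy":0,"wz":0,"claw":0.03},
  ],
  force=25,
)

```text
t: 4.45
ee_pos: [0.6425, -0.0149, 0.0697]
ee_rot: [-3.141, -0.056, 0.0]
ft_force: [0.7, 0.7, -0.5]
opening: 0.044
```

```bash
python3 -c "
from rig import *
from h import *
show(read_state())"
```

```text
t 4.45 q [ 0.36  0.7  -0.53  1.68  0.43  0.89 -1.88] pos [642.5 -14.9  69.7] jaw 92.06 zaxis [-0.  0. -1.] f [ 0.7  0.7 -0.5] open 0.044
```

>>> drive_tool(
  targets=[
    {"dx":0,"dy":0,"dz":0.01,"wx":0,"wy":0,"wz":0,"claw":0.03},
    {"dx":0,"dy":0,"dz":0.04,"wx":0,"wy":0,"wz":0,"claw":0.03},
    {"dx":0,"dy":0,"dz":0.08,"wx":0,"wy":0,"wz":0,"claw":0.03},
    {"dx":0,"dy":0,"dz":0.115,"wx":0,"wy":0,"wz":0,"claw":0.03},
    {"dx":0,"dy":0.01,"dz":0.13,"wx":0,"wy":0,"wz":0,"claw":0.03},
    {"dx":-0.005,"dy":0.035,"dz":0.13,"wx":0,"wy":0,"wz":0,"claw":0.03},
    {"dx":-0.01,"dy":0.075,"dz":0.13,"wx":0,"wy":0,"wz":0,"claw":0.03},
    {"dx":-0.015,"dy":0.115,"dz":0.13,"wx":0,"wy":0,"wz":0,"claw":0.03},
    {"dx":-0.02,"dy":0.155,"dz":0.13,"wx":0,"wy":0,"wz":0,"claw":0.03},
    {"dx":-0.025,"dy":0.195,"dz":0.13,"wx":0,"wy":0,"wz":0,"claw":0.03},
    {"dx":-0.03,"dy":0.235,"dz":0.13,"wx":0,"wy":0,"wz":0,"claw":0.03},
    {"dx":-0.038,"dy":0.27,"dz":0.125,"wx":0,"wy":0,"wz":0,"claw":0.03},
    {"dx":-0.043,"dy":0.29,"dz":0.1,"wx":0,"wy":0,"wz":0,"claw":0.03},
    {"dx":-0.043,"dy":0.295,"dz":0.07,"wx":0,"wy":0,"wz":0,"claw":0.03},
    {"dx":-0.043,"dy":0.295,"dz":0.035,"wx":0,"wy":0,"wz":0,"claw":0.03},
    {"dx":-0.043,"dy":0.295,"dz":0.015,"wx":0,"wy":0,"wz":0,"claw":0.03},
    {"dx":-0.043,"dy":0.295,"dz":0.004,"wx":0,"wy":0,"wz":0,"claw":0.03},
    {"dx":-0.043,"dy":0.295,"dz":-0.001,"wx":0,"wy":0,"wz":0,"claw":0.03},
    {"dx":-0.043,"dy":0.295,"dz":-0.004,"wx":0,"wy":0,"wz":0,"claw":0.03},
    {"dx":-0.043,"dy":0.295,"dz":-0.004,"wx":0,"wy":0,"wz":0,"claw":0.03},
  ],
)

```text
t: 6.95
ee_pos: [0.6001, 0.2802, 0.0665]
ee_rot: [-3.141, -0.056, -0.002]
ft_force: [-0.4, -0.3, -2.5]
opening: 0.044
```

```bash
python3 -c "
from rig import *
from h import *
show(read_state())"
```

```text
t 6.95 q [-0.09  0.74 -0.56  1.62  0.47  0.92 -2.36] pos [600.1 280.2  66.5] jaw 92.04 zaxis [ 0.001  0.    -1.   ] f [-0.4 -0.3 -2.5] open 0.044
```

>>> drive_tool(
  targets=[
    {"dx":0,"dy":0,"dz":-0.001,"wx":0,"wy":0,"wz":0,"claw":0.03},
    {"dx":0,"dy":0,"dz":-0.001,"wx":0,"wy":0,"wz":0,"claw":0.03},
    {"dx":0,"dy":0,"dz":-0.001,"wx":0,"wy":0,"wz":0,"claw":0.05},
    {"dx":0,"dy":0,"dz":-0.001,"wx":0,"wy":0,"wz":0,"claw":0.0918},
    {"dx":0,"dy":0,"dz":-0.001,"wx":0,"wy":0,"wz":0,"claw":0.0918},
    {"dx":0,"dy":0,"dz":-0.001,"wx":0,"wy":0,"wz":0,"claw":0.0918},
    {"dx":0,"dy":0,"dz":-0.001,"wx":0,"wy":0,"wz":0,"claw":0.0918},
    {"dx":0,"dy":0,"dz":0.02,"wx":0,"wy":0,"wz":0,"claw":0.0918},
    {"dx":0,"dy":0,"dz":0.06,"wx":0,"wy":0,"wz":0,"claw":0.0918},
    {"dx":0,"dy":0,"dz":0.1,"wx":0,"wy":0,"wz":0,"claw":0.0918},
    {"dx":-0.01,"dy":-0.03,"dz":0.12,"wx":0,"wy":0,"wz":0,"claw":0.0918},
    {"dx":-0.015,"dy":-0.08,"dz":0.12,"wx":0,"wy":0,"wz":0,"claw":0.0918},
    {"dx":-0.015,"dy":-0.13,"dz":0.12,"wx":0,"wy":0,"wz":0,"claw":0.0918},
    {"dx":-0.015,"dy":-0.18,"dz":0.12,"wx":0,"wy":0,"wz":0,"claw":0.0918},
    {"dx":-0.015,"dy":-0.22,"dz":0.12,"wx":0,"wy":0,"wz":0,"claw":0.0918},
    {"dx":-0.015,"dy":-0.242,"dz":0.11,"wx":0,"wy":0,"wz":0,"claw":0.0918},
    {"dx":-0.015,"dy":-0.242,"dz":0.07,"wx":0,"wy":0,"wz":0,"claw":0.0918},
    {"dx":-0.015,"dy":-0.242,"dz":0.03,"wx":0,"wy":0,"wz":0,"claw":0.0918},
    {"dx":-0.015,"dy":-0.242,"dz":0.011,"wx":0,"wy":0,"wz":0,"claw":0.0918},
    {"dx":-0.015,"dy":-0.242,"dz":0.011,"wx":0,"wy":0,"wz":0,"claw":0.0918},
  ],
)

```text
t: 9.45
ee_pos: [0.5836, 0.039, 0.0757]
ee_rot: [-3.14, -0.059, 0.004]
ft_force: [0.9, 0.3, 1.3]
opening: 0.0922
```

```bash
python3 -c "
from rig import *
from h import *
show(read_state())
c=capture('top');P=cloud(c);Z=P[...,2]
m=(P[...,0]>.33)&(P[...,0]<.68)&(P[...,1]>.2)&(P[...,1]<.37)
for b in blob(m&(Z>.09)&(Z<.13),3,80): print(len(b),rect(P[b[:,1],b[:,0]]),np.nanmedian(Z[b[:,1],b[:,0]]))
"
```

```text
t 9.45 q [ 0.31  0.61 -0.55  1.82  0.42  0.83 -1.99] pos [583.6  39.   75.7] jaw 92.14 zaxis [-0.003  0.001 -1.   ] f [0.9 0.3 1.3] open 0.0922
591 (array([600.8, 279.9]), array([45.2, 44.4]), 2.3) 0.112706129490723
```

>>> drive_tool(
  targets=[
    {"dx":0.001,"dy":0,"dz":0,"wx":0,"wy":0,"wz":0,"claw":0.06},
    {"dx":0.001,"dy":0,"dz":0,"wx":0,"wy":0,"wz":0,"claw":0.05},
    {"dx":0.001,"dy":0,"dz":0,"wx":0,"wy":0,"wz":0,"claw":0.04},
    {"dx":0.001,"dy":0,"dz":0,"wx":0,"wy":0,"wz":0,"claw":0.02},
    {"dx":0.001,"dy":0,"dz":0,"wx":0,"wy":0,"wz":0,"claw":0.02},
    {"dx":0.001,"dy":0,"dz":0,"wx":0,"wy":0,"wz":0,"claw":0.02},
    {"dx":0.001,"dy":0,"dz":0,"wx":0,"wy":0,"wz":0,"claw":0.02},
    {"dx":0.001,"dy":0,"dz":0,"wx":0,"wy":0,"wz":0,"claw":0.02},
    {"dx":0.001,"dy":0,"dz":0,"wx":0,"wy":0,"wz":0,"claw":0.02},
  ],
)

```text
t: 10.62
ee_pos: [0.5855, 0.0381, 0.0766]
ee_rot: [3.141, 0.057, -0.0]
ft_force: [-0.3, -0.5, -0.6]
opening: 0.0314
```

```bash
python3 -c "
from rig import *
from h import *
show(read_state())"
```

```text
t 10.62 q [ 0.31  0.61 -0.55  1.82  0.42  0.83 -1.99] pos [585.5  38.1  76.6] jaw 92.06 zaxis [-0. -0. -1.] f [-0.3 -0.5 -0.6] open 0.0314
```

>>> drive_tool(
  targets=[
    {"dx":0,"dy":0,"dz":0.01,"wx":0,"wy":0,"wz":0,"claw":0.02},
    {"dx":0,"dy":0,"dz":0.04,"wx":0,"wy":0,"wz":0,"claw":0.02},
    {"dx":0,"dy":0,"dz":0.08,"wx":0,"wy":0,"wz":0,"claw":0.02},
    {"dx":-0.005,"dy":0.01,"dz":0.11,"wx":0,"wy":0,"wz":0,"claw":0.02},
    {"dx":-0.015,"dy":0.035,"dz":0.12,"wx":0,"wy":0,"wz":2,"claw":0.02},
    {"dx":-0.025,"dy":0.07,"dz":0.12,"wx":0,"wy":0,"wz":4,"claw":0.02},
    {"dx":-0.035,"dy":0.11,"dz":0.12,"wx":0,"wy":0,"wz":7,"claw":0.02},
    {"dx":-0.045,"dy":0.15,"dz":0.12,"wx":0,"wy":0,"wz":10,"claw":0.02},
    {"dx":-0.055,"dy":0.19,"dz":0.12,"wx":0,"wy":0,"wz":13,"claw":0.02},
    {"dx":-0.065,"dy":0.225,"dz":0.11,"wx":0,"wy":0,"wz":15,"claw":0.02},
    {"dx":-0.071,"dy":0.243,"dz":0.09,"wx":0,"wy":0,"wz":15,"claw":0.02},
    {"dx":-0.071,"dy":0.247,"dz":0.06,"wx":0,"wy":0,"wz":15,"claw":0.02},
    {"dx":-0.071,"dy":0.247,"dz":0.03,"wx":0,"wy":0,"wz":15,"claw":0.02},
    {"dx":-0.071,"dy":0.247,"dz":0.012,"wx":0,"wy":0,"wz":15,"claw":0.02},
    {"dx":-0.071,"dy":0.247,"dz":0.003,"wx":0,"wy":0,"wz":15,"claw":0.02},
    {"dx":-0.071,"dy":0.247,"dz":-0.002,"wx":0,"wy":0,"wz":15,"claw":0.02},
    {"dx":-0.071,"dy":0.247,"dz":-0.004,"wx":0,"wy":0,"wz":15,"claw":0.02},
    {"dx":-0.071,"dy":0.247,"dz":-0.005,"wx":0,"wy":0,"wz":15,"claw":0.02},
    {"dx":-0.071,"dy":0.247,"dz":-0.005,"wx":0,"wy":0,"wz":15,"claw":0.02},
    {"dx":-0.071,"dy":0.247,"dz":-0.005,"wx":0,"wy":0,"wz":15,"claw":0.02},
  ],
)

```text
t: 13.12
ee_pos: [0.5148, 0.2851, 0.0721]
ee_rot: [-3.107, -0.466, -0.001]
ft_force: [0.4, 0.5, -1.6]
opening: 0.0314
```

```bash
python3 -c "
from rig import *
from h import *
show(read_state())"
```

```text
t 13.12 q [-0.07  0.64 -0.64  1.82  0.5   0.85 -2.23] pos [514.8 285.1  72.1] jaw 107.05 zaxis [ 0.001  0.    -1.   ] f [ 0.4  0.5 -1.6] open 0.0314
```

>>> drive_tool(
  targets=[
    {"dx":0,"dy":0,"dz":-0.0005,"wx":0,"wy":0,"wz":0,"claw":0.02},
    {"dx":0,"dy":0,"dz":-0.0005,"wx":0,"wy":0,"wz":0,"claw":0.04},
    {"dx":0,"dy":0,"dz":-0.0005,"wx":0,"wy":0,"wz":0,"claw":0.0918},
    {"dx":0,"dy":0,"dz":-0.0005,"wx":0,"wy":0,"wz":0,"claw":0.0918},
    {"dx":0,"dy":0,"dz":-0.0005,"wx":0,"wy":0,"wz":0,"claw":0.0918},
    {"dx":0,"dy":0,"dz":0.02,"wx":0,"wy":0,"wz":0,"claw":0.0918},
    {"dx":0,"dy":0,"dz":0.06,"wx":0,"wy":0,"wz":0,"claw":0.0918},
    {"dx":0,"dy":0,"dz":0.1,"wx":0,"wy":0,"wz":0,"claw":0.0918},
    {"dx":0.02,"dy":-0.03,"dz":0.11,"wx":0,"wy":0,"wz":-4,"claw":0.0918},
    {"dx":0.05,"dy":-0.07,"dz":0.11,"wx":0,"wy":0,"wz":-8,"claw":0.0918},
    {"dx":0.08,"dy":-0.11,"dz":0.11,"wx":0,"wy":0,"wz":-12,"claw":0.0918},
    {"dx":0.11,"dy":-0.15,"dz":0.11,"wx":0,"wy":0,"wz":-15,"claw":0.0918},
    {"dx":0.1235,"dy":-0.185,"dz":0.11,"wx":0,"wy":0,"wz":-15,"claw":0.0918},
    {"dx":0.1235,"dy":-0.191,"dz":0.1,"wx":0,"wy":0,"wz":-15,"claw":0.0918},
    {"dx":0.1235,"dy":-0.191,"dz":0.06,"wx":0,"wy":0,"wz":-15,"claw":0.0918},
    {"dx":0.1235,"dy":-0.191,"dz":0.02,"wx":0,"wy":0,"wz":-15,"claw":0.0918},
    {"dx":0.1235,"dy":-0.191,"dz":-0.005,"wx":0,"wy":0,"wz":-15,"claw":0.0918},
    {"dx":0.1235,"dy":-0.191,"dz":-0.012,"wx":0,"wy":0,"wz":-15,"claw":0.0918},
    {"dx":0.1235,"dy":-0.191,"dz":-0.012,"wx":0,"wy":0,"wz":-15,"claw":0.0918},
    {"dx":0.1235,"dy":-0.191,"dz":-0.012,"wx":0,"wy":0,"wz":-15,"claw":0.0918},
  ],
)

```text
t: 15.62
ee_pos: [0.6391, 0.0948, 0.0614]
ee_rot: [-3.141, -0.057, -0.004]
ft_force: [0.7, -0.5, -0.2]
opening: 0.0918
```

```bash
python3 -c "
from rig import *
from h import *
show(read_state())
c=capture('top');P=cloud(c);Z=P[...,2]
m=(P[...,0]>.33)&(P[...,0]<.68)&(P[...,1]>.2)&(P[...,1]<.37)
for b in blob(m&(Z>.09)&(Z<.13),3,80): print(len(b),rect(P[b[:,1],b[:,0]]),np.nanmedian(Z[b[:,1],b[:,0]]))
"
```

```text
t 15.62 q [ 0.2   0.72 -0.55  1.67  0.46  0.88 -2.07] pos [639.1  94.8  61.4] jaw 92.08 zaxis [ 0.003  0.001 -1.   ] f [ 0.7 -0.5 -0.2] open 0.0918
584 (array([600.7, 279.7]), array([45.3, 44.2]), 1.1) 0.11256169507174346
237 (array([515.1, 285. ]), array([30.8, 31.3]), 31.0) 0.1066034257275712
```

>>> drive_tool(
  targets=[
    {"dx":0,"dy":0,"dz":0.001,"wx":0,"wy":0,"wz":0,"claw":0.06},
    {"dx":0,"dy":0,"dz":0.001,"wx":0,"wy":0,"wz":0,"claw":0.052},
    {"dx":0,"dy":0,"dz":0.001,"wx":0,"wy":0,"wz":0,"claw":0.045},
    {"dx":0,"dy":0,"dz":0.001,"wx":0,"wy":0,"wz":0,"claw":0.035},
    {"dx":0,"dy":0,"dz":0.001,"wx":0,"wy":0,"wz":0,"claw":0.035},
    {"dx":0,"dy":0,"dz":0.001,"wx":0,"wy":0,"wz":0,"claw":0.035},
    {"dx":0,"dy":0,"dz":0.001,"wx":0,"wy":0,"wz":0,"claw":0.035},
  ],
)

```text
t: 16.55
ee_pos: [0.638, 0.0942, 0.0607]
ee_rot: [-3.141, -0.057, 0.0]
ft_force: [-0.0, 0.3, 0.1]
opening: 0.0463
```

```bash
python3 -c "
from rig import *
from h import *
show(read_state())"
```

```text
t 16.55 q [ 0.2   0.72 -0.55  1.67  0.46  0.88 -2.07] pos [638.   94.2  60.7] jaw 92.06 zaxis [-0.  0. -1.] f [-0.   0.3  0.1] open 0.0463
```

>>> drive_tool(
  targets=[
    {"dx":0,"dy":0,"dz":0.01,"wx":0,"wy":0,"wz":0,"claw":0.035},
    {"dx":0,"dy":0,"dz":0.04,"wx":0,"wy":0,"wz":0,"claw":0.035},
    {"dx":0,"dy":0,"dz":0.08,"wx":0,"wy":0,"wz":0,"claw":0.035},
    {"dx":-0.01,"dy":0.005,"dz":0.115,"wx":0,"wy":0,"wz":0,"claw":0.035},
    {"dx":-0.035,"dy":0.025,"dz":0.13,"wx":0,"wy":0,"wz":2,"claw":0.035},
    {"dx":-0.065,"dy":0.05,"dz":0.13,"wx":0,"wy":0,"wz":5,"claw":0.035},
    {"dx":-0.095,"dy":0.08,"dz":0.13,"wx":0,"wy":0,"wz":9,"claw":0.035},
    {"dx":-0.125,"dy":0.11,"dz":0.13,"wx":0,"wy":0,"wz":13,"claw":0.035},
    {"dx":-0.155,"dy":0.14,"dz":0.13,"wx":0,"wy":0,"wz":17,"claw":0.035},
    {"dx":-0.185,"dy":0.17,"dz":0.13,"wx":0,"wy":0,"wz":20,"claw":0.035},
    {"dx":-0.205,"dy":0.188,"dz":0.12,"wx":0,"wy":0,"wz":20,"claw":0.035},
    {"dx":-0.2085,"dy":0.191,"dz":0.095,"wx":0,"wy":0,"wz":20,"claw":0.035},
    {"dx":-0.2085,"dy":0.191,"dz":0.06,"wx":0,"wy":0,"wz":20,"claw":0.035},
    {"dx":-0.2085,"dy":0.191,"dz":0.03,"wx":0,"wy":0,"wz":20,"claw":0.035},
    {"dx":-0.2085,"dy":0.191,"dz":0.012,"wx":0,"wy":0,"wz":20,"claw":0.035},
    {"dx":-0.2085,"dy":0.191,"dz":0.003,"wx":0,"wy":0,"wz":20,"claw":0.035},
    {"dx":-0.2085,"dy":0.191,"dz":-0.002,"wx":0,"wy":0,"wz":20,"claw":0.035},
    {"dx":-0.2085,"dy":0.191,"dz":-0.005,"wx":0,"wy":0,"wz":20,"claw":0.035},
    {"dx":-0.2085,"dy":0.191,"dz":-0.005,"wx":0,"wy":0,"wz":20,"claw":0.035},
    {"dx":-0.2085,"dy":0.191,"dz":-0.005,"wx":0,"wy":0,"wz":20,"claw":0.035},
  ],
)

```text
t: 19.05
ee_pos: [0.4299, 0.2853, 0.0562]
ee_rot: [-3.083, -0.601, -0.001]
ft_force: [0.5, 0.5, -2.0]
opening: 0.0463
```

```bash
python3 -c "
from rig import *
from h import *
show(read_state())"
```

```text
t 19.05 q [-0.09  0.58 -0.68  2.    0.53  0.74 -2.28] pos [429.9 285.3  56.2] jaw 112.05 zaxis [ 0.001  0.    -1.   ] f [ 0.5  0.5 -2. ] open 0.0463
```

>>> drive_tool(
  targets=[
    {"dx":0,"dy":0,"dz":-0.0005,"wx":0,"wy":0,"wz":0,"claw":0.035},
    {"dx":0,"dy":0,"dz":-0.0005,"wx":0,"wy":0,"wz":0,"claw":0.055},
    {"dx":0,"dy":0,"dz":-0.0005,"wx":0,"wy":0,"wz":0,"claw":0.0918},
    {"dx":0,"dy":0,"dz":-0.0005,"wx":0,"wy":0,"wz":0,"claw":0.0918},
    {"dx":0,"dy":0,"dz":-0.0005,"wx":0,"wy":0,"wz":0,"claw":0.0918},
    {"dx":0,"dy":0,"dz":0.02,"wx":0,"wy":0,"wz":0,"claw":0.0918},
    {"dx":0,"dy":0,"dz":0.06,"wx":0,"wy":0,"wz":0,"claw":0.0918},
    {"dx":0,"dy":0,"dz":0.1,"wx":0,"wy":0,"wz":0,"claw":0.0918},
    {"dx":0.02,"dy":-0.04,"dz":0.11,"wx":0,"wy":0,"wz":-4,"claw":0.0918},
    {"dx":0.04,"dy":-0.09,"dz":0.11,"wx":0,"wy":0,"wz":-8,"claw":0.0918},
    {"dx":0.07,"dy":-0.14,"dz":0.11,"wx":0,"wy":0,"wz":-12,"claw":0.0918},
    {"dx":0.1,"dy":-0.19,"dz":0.11,"wx":0,"wy":0,"wz":-16,"claw":0.0918},
    {"dx":0.115,"dy":-0.235,"dz":0.11,"wx":0,"wy":0,"wz":-20,"claw":0.0918},
    {"dx":0.12,"dy":-0.245,"dz":0.11,"wx":0,"wy":0,"wz":-20,"claw":0.0918},
    {"dx":0.12,"dy":-0.245,"dz":0.11,"wx":0,"wy":0,"wz":-20,"claw":0.0918},
    {"dx":0.12,"dy":-0.245,"dz":0.11,"wx":0,"wy":0,"wz":-20,"claw":0.0918},
  ],
)

```text
t: 21.05
ee_pos: [0.5491, 0.0423, 0.1663]
ee_rot: [-3.14, -0.061, -0.001]
ft_force: [-0.1, -0.8, 0.1]
opening: 0.0921
```

```bash
python3 - <<'E'
from rig import *
from h import *
s=read_state();T=show(s);c=capture('top');P=cloud(c);Z=P[...,2];np.savez("top2.npz",**c)
m=(P[...,0]>.33)&(P[...,0]<.68)&(P[...,1]>.2)&(P[...,1]<.37)
for b in blob(m&(Z>.09)&(Z<.13),3,80): print(len(b),rect(P[b[:,1],b[:,0]]),np.nanmedian(Z[b[:,1],b[:,0]]))
b=np.argwhere
m=(P[...,0]>.3)&(P[...,0]<.67)&(P[...,1]<-.18)&(P[...,1]>-.38)
for b in blob(m&(Z>.0085)&(Z<.02),2,60): print("rim",len(b),rect(P[b[:,1],b[:,0]]))
for b in blob(m&(Z>.045)&(Z<.065),2,30): print("cup",len(b),rect(P[b[:,1],b[:,0]]))
im=c["img"].astype(int);sl=im[225:245,350:418].mean((0));print(sl[::3].astype(int).tolist())
s=read_state();T=show(s);w=capture("wrist");np.savez("w2.npz",T=T,**w);P=cloud(w,T);Z=P[...,2]
for b in blob((abs(P[...,0]-.64)<.06)&(abs(P[...,1]-.04)<.06)&(Z>.028)&(Z<.06),2,100): print("bur",len(b),rect(P[b[:,1],b[:,0]]),np.nanmedian(Z[b[:,1],b[:,0]]))
cv2.imwrite("pics/top2.png",cv2.hconcat([cv2.resize(c["img"][130:300,70:430],None,fx=2.2,fy=2.2)])[...,::-1])
E
```

```text
t 21.05 q [ 0.39  0.44 -0.65  1.85  0.32  0.95 -1.93] pos [549.1  42.3 166.3] jaw 92.24 zaxis [ 0.     0.001 -1.   ] f [-0.1 -0.8  0.1] open 0.0921
584 (array([600.5, 279.8]), array([44.8, 43.9]), 1.5) 0.11257229974361338
483 (array([431.1, 286.1]), array([45.6, 46.1]), 8.5) 0.10269657266622256
241 (array([515.3, 285. ]), array([31.8, 30.6]), 62.4) 0.1063852036347731
rim 570 (array([ 491.8, -283.1]), array([152.7, 280.9]), 86.8)
cup 222 (array([ 556.5, -286.4]), array([57.6, 60. ]), 25.4)
[[111, 104, 92], [107, 101, 89], [104, 98, 86], [100, 94, 83], [95, 89, 79], [91, 87, 78], [93, 88, 80], [112, 109, 99], [144, 145, 132], [156, 160, 146], [159, 162, 148], [159, 163, 148], [159, 162, 147], [159, 162, 148], [159, 162, 148], [159, 161, 147], [156, 157, 144], [133, 134, 130], [134, 135, 131], [132, 133, 129], [133, 134, 130], [132, 133, 129], [77, 77, 75]]
t 21.1 q [ 0.39  0.44 -0.65  1.85  0.32  0.95 -1.93] pos [549.   42.4 166.2] jaw 92.26 zaxis [ 0.     0.001 -1.   ] f [-0.4 -0.5 -0.7] open 0.0914
bur 1862 (array([640.5,  39.5]), array([40.8, 42.1]), 2.2) 0.03637223639002815
```

View pics/top2.png

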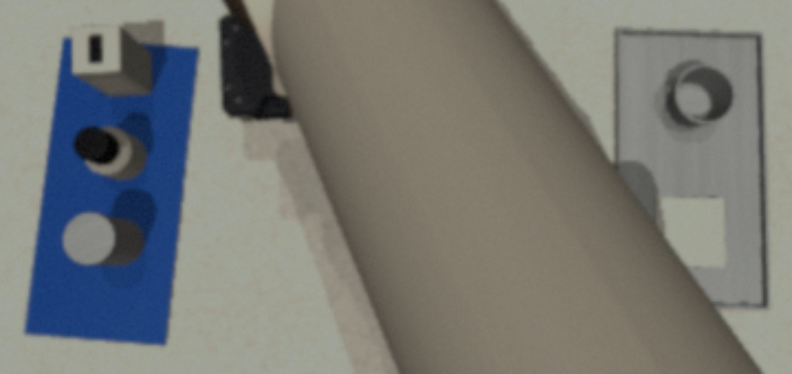

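```bash
python3 - <<'E'
from h import *
c=dict(np.load("top0.npz"));g=cv2.GaussianBlur(cv2.cvtColor(c["img"],cv2.COLOR_RGB2GRAY),(3,3),0)
r=g[214:260,358:410];t,m=cv2.threshold(r,0,255,cv2.THRESH_OTSU);print(t)
M=np.zeros(g.shape,bool);M[214:260,358:410]=m>0
for b in blob(M,2): print("pad",len(b),rect(plane(c,b,.005)),plane(c,[b.mean(0)],.005))
E
```

```text
133.0
pad 925 (array([ 426.5, -280.9]), array([66.2, 68. ]), 86.5) [[ 0.42561884 -0.27995698  0.005     ]]
```

>>> drive_tool(
  targets=[
    {"dx":0.03,"dy":-0.001,"dz":0,"wx":0,"wy":0,"wz":0,"claw":0.0918},
    {"dx":0.07,"dy":-0.001,"dz":0,"wx":0,"wy":0,"wz":0,"claw":0.075},
    {"dx":0.091,"dy":-0.001,"dz":-0.01,"wx":0,"wy":0,"wz":0,"claw":0.075},
    {"dx":0.091,"dy":-0.001,"dz":-0.05,"wx":0,"wy":0,"wz":0,"claw":0.075},
    {"dx":0.091,"dy":-0.001,"dz":-0.09,"wx":0,"wy":0,"wz":0,"claw":0.075},
    {"dx":0.091,"dy":-0.001,"dz":-0.125,"wx":0,"wy":0,"wz":0,"claw":0.075},
    {"dx":0.091,"dy":-0.001,"dz":-0.145,"wx":0,"wy":0,"wz":0,"claw":0.075},
    {"dx":0.091,"dy":-0.001,"dz":-0.152,"wx":0,"wy":0,"wz":0,"claw":0.075},
    {"dx":0.091,"dy":-0.001,"dz":-0.152,"wx":0,"wy":0,"wz":0,"claw":0.075},
    {"dx":0.091,"dy":-0.001,"dz":-0.152,"wx":0,"wy":0,"wz":0,"claw":0.075},
    {"dx":0.091,"dy":-0.001,"dz":-0.152,"wx":0,"wy":0,"wz":0,"claw":0.075},
  ],
)

```text
t: 22.52
ee_pos: [0.6415, 0.039, 0.015]
ee_rot: [3.141, 0.056, 0.003]
ft_force: [0.5, -1.2, 0.1]
opening: 0.0752
```

>>> drive_tool(
  targets=[
    {"dx":0,"dy":0.0005,"dz":0,"wx":0,"wy":0,"wz":0,"claw":0.06},
    {"dx":0,"dy":0.0005,"dz":0,"wx":0,"wy":0,"wz":0,"claw":0.05},
    {"dx":0,"dy":0.0005,"dz":0,"wx":0,"wy":0,"wz":0,"claw":0.04},
    {"dx":0,"dy":0.0005,"dz":0,"wx":0,"wy":0,"wz":0,"claw":0.03},
    {"dx":0,"dy":0.0005,"dz":0,"wx":0,"wy":0,"wz":0,"claw":0.03},
    {"dx":0,"dy":0.0005,"dz":0,"wx":0,"wy":0,"wz":0,"claw":0.03},
    {"dx":0,"dy":0.0005,"dz":0,"wx":0,"wy":0,"wz":0,"claw":0.03},
  ],
)

```text
t: 23.4
ee_pos: [0.6406, 0.0396, 0.0137]
ee_rot: [3.141, 0.056, -0.0]
ft_force: [0.6, 0.2, 1.1]
opening: 0.0417
```

```bash
python3 -c "
from rig import *
from h import *
show(read_state())"
```

```text
t 23.4 q [ 0.26  0.77 -0.51  1.69  0.49  0.8  -2.01] pos [640.6  39.6  13.7] jaw 92.06 zaxis [-0. -0. -1.] f [0.6 0.2 1.1] open 0.0417
```

>>> drive_tool(
  targets=[
    {"dx":0,"dy":0,"dz":0.01,"wx":0,"wy":0,"wz":0,"claw":0.03},
    {"dx":0,"dy":0,"dz":0.04,"wx":0,"wy":0,"wz":0,"claw":0.03},
    {"dx":-0.005,"dy":-0.005,"dz":0.08,"wx":0,"wy":0,"wz":0,"claw":0.03},
    {"dx":-0.02,"dy":-0.025,"dz":0.1,"wx":0,"wy":0,"wz":0,"claw":0.03},
    {"dx":-0.045,"dy":-0.06,"dz":0.11,"wx":0,"wy":0,"wz":-1,"claw":0.03},
    {"dx":-0.07,"dy":-0.1,"dz":0.11,"wx":0,"wy":0,"wz":-2,"claw":0.03},
    {"dx":-0.1,"dy":-0.14,"dz":0.11,"wx":0,"wy":0,"wz":-3,"claw":0.03},
    {"dx":-0.13,"dy":-0.185,"dz":0.11,"wx":0,"wy":0,"wz":-4,"claw":0.03},
    {"dx":-0.16,"dy":-0.23,"dz":0.11,"wx":0,"wy":0,"wz":-5,"claw":0.03},
    {"dx":-0.185,"dy":-0.27,"dz":0.11,"wx":0,"wy":0,"wz":-5,"claw":0.03},
    {"dx":-0.205,"dy":-0.305,"dz":0.11,"wx":0,"wy":0,"wz":-5,"claw":0.03},
    {"dx":-0.2145,"dy":-0.32,"dz":0.1,"wx":0,"wy":0,"wz":-5,"claw":0.03},
    {"dx":-0.2145,"dy":-0.32,"dz":0.07,"wx":0,"wy":0,"wz":-5,"claw":0.03},
    {"dx":-0.2145,"dy":-0.32,"dz":0.04,"wx":0,"wy":0,"wz":-5,"claw":0.03},
    {"dx":-0.2145,"dy":-0.32,"dz":0.016,"wx":0,"wy":0,"wz":-5,"claw":0.03},
    {"dx":-0.2145,"dy":-0.32,"dz":0.005,"wx":0,"wy":0,"wz":-5,"claw":0.03},
    {"dx":-0.2145,"dy":-0.32,"dz":0,"wx":0,"wy":0,"wz":-5,"claw":0.03},
    {"dx":-0.2145,"dy":-0.32,"dz":-0.003,"wx":0,"wy":0,"wz":-5,"claw":0.03},
    {"dx":-0.2145,"dy":-0.32,"dz":-0.003,"wx":0,"wy":0,"wz":-5,"claw":0.03},
    {"dx":-0.2145,"dy":-0.32,"dz":-0.003,"wx":0,"wy":0,"wz":-5,"claw":0.03},
  ],
)

```text
t: 25.9
ee_pos: [0.4265, -0.2807, 0.0113]
ee_rot: [3.14, -0.081, 0.001]
ft_force: [-0.4, -1.2, -3.1]
opening: 0.0418
```

```bash
python3 -c "
from rig import *
from h import *
show(read_state())"
```

```text
t 25.9 q [ 0.9   0.6  -0.45  2.03  0.44  0.61 -1.48] pos [ 426.5 -280.7   11.3] jaw 87.05 zaxis [ 0.001 -0.001 -1.   ] f [-0.4 -1.2 -3.1] open 0.0418
```

>>> drive_tool(
  targets=[
    {"dx":0,"dy":0,"dz":-0.001,"wx":0,"wy":0,"wz":0,"claw":0.03},
    {"dx":0,"dy":0,"dz":-0.001,"wx":0,"wy":0,"wz":0,"claw":0.03},
    {"dx":0,"dy":0,"dz":-0.001,"wx":0,"wy":0,"wz":0,"claw":0.05},
    {"dx":0,"dy":0,"dz":-0.001,"wx":0,"wy":0,"wz":0,"claw":0.07},
    {"dx":0,"dy":0,"dz":-0.001,"wx":0,"wy":0,"wz":0,"claw":0.07},
    {"dx":0,"dy":0,"dz":-0.001,"wx":0,"wy":0,"wz":0,"claw":0.07},
    {"dx":0,"dy":0,"dz":0.02,"wx":0,"wy":0,"wz":0,"claw":0.07},
    {"dx":0,"dy":0,"dz":0.06,"wx":0,"wy":0,"wz":0,"claw":0.0918},
    {"dx":0,"dy":0,"dz":0.1,"wx":0,"wy":0,"wz":0,"claw":0.0918},
    {"dx":0.01,"dy":0.03,"dz":0.14,"wx":0,"wy":0,"wz":2,"claw":0.0918},
    {"dx":0.03,"dy":0.08,"dz":0.16,"wx":0,"wy":0,"wz":4,"claw":0.0918},
    {"dx":0.045,"dy":0.13,"dz":0.16,"wx":0,"wy":0,"wz":7,"claw":0.0918},
    {"dx":0.055,"dy":0.18,"dz":0.16,"wx":0,"wy":0,"wz":10,"claw":0.0918},
    {"dx":0.065,"dy":0.23,"dz":0.16,"wx":0,"wy":0,"wz":13,"claw":0.0918},
    {"dx":0.07,"dy":0.28,"dz":0.16,"wx":0,"wy":0,"wz":16,"claw":0.0918},
    {"dx":0.06,"dy":0.33,"dz":0.16,"wx":0,"wy":0,"wz":19,"claw":0.0918},
    {"dx":0.05,"dy":0.38,"dz":0.16,"wx":0,"wy":0,"wz":22,"claw":0.0918},
    {"dx":0.035,"dy":0.43,"dz":0.16,"wx":0,"wy":0,"wz":25,"claw":0.0918},
    {"dx":0.02,"dy":0.48,"dz":0.16,"wx":0,"wy":0,"wz":25,"claw":0.0918},
    {"dx":0.01,"dy":0.53,"dz":0.16,"wx":0,"wy":0,"wz":25,"claw":0.0918},
  ],
)

```text
t: 28.4
ee_pos: [0.4353, 0.2508, 0.1707]
ee_rot: [3.083, 0.601, 0.0]
ft_force: [1.7, -0.4, 0.6]
opening: 0.0918
```

```bash
python3 - <<'E'
from rig import *
from h import *
show(read_state());c=capture('top');P=cloud(c);Z=P[...,2];np.savez("top3.npz",**c)
m=(P[...,0]>.3)&(P[...,0]<.67)&(P[...,1]<-.18)&(P[...,1]>-.38)
for b in blob(m&(Z>.025)&(P[...,0]<.49),2,30): print("bur",len(b),rect(P[b[:,1],b[:,0]]),np.nanpercentile(Z[b[:,1],b[:,0]],[10,50,90]))
for b in blob(m&(Z>.045)&(P[...,0]>.49),2,30): print("cup",len(b),rect(P[b[:,1],b[:,0]]))
cv2.imwrite("pics/tray3.png",cv2.resize(c["img"][130:285,330:430],None,fx=3.8,fy=3.8)[...,::-1])
E
```

```text
t 28.4 q [ 0.13  0.4  -0.86  1.96  0.37  0.95 -2.09] pos [435.3 250.8 170.7] jaw 112.06 zaxis [ 0. -0. -1.] f [ 1.7 -0.4  0.6] open 0.0918
bur 402 (array([ 426.5, -278.1]), array([42.6, 40.8]), 88.2) [0.03005252 0.03246459 0.03594347]
cup 225 (array([ 556.2, -286.4]), array([58. , 59.1]), 41.0)
```

View pics/tray3.png

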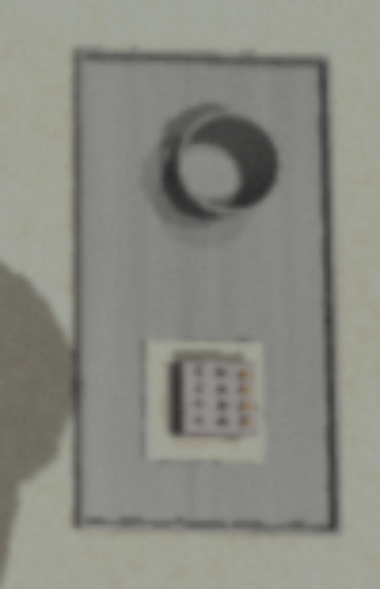

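>>> drive_tool(
  targets=[
    {"dx":-0.005,"dy":0.03,"dz":0,"wx":0,"wy":0,"wz":0,"claw":0.0918},
    {"dx":-0.0065,"dy":0.0355,"dz":-0.01,"wx":0,"wy":0,"wz":0,"claw":0.0918},
    {"dx":-0.0065,"dy":0.0355,"dz":-0.05,"wx":0,"wy":0,"wz":0,"claw":0.0918},
    {"dx":-0.0065,"dy":0.0355,"dz":-0.09,"wx":0,"wy":0,"wz":0,"claw":0.0918},
    {"dx":-0.0065,"dy":0.0355,"dz":-0.11,"wx":0,"wy":0,"wz":0,"claw":0.0918},
    {"dx":-0.0065,"dy":0.0355,"dz":-0.114,"wx":0,"wy":0,"wz":0,"claw":0.0918},
    {"dx":-0.0065,"dy":0.0355,"dz":-0.114,"wx":0,"wy":0,"wz":0,"claw":0.0918},
    {"dx":-0.0065,"dy":0.0355,"dz":-0.114,"wx":0,"wy":0,"wz":0,"claw":0.07},
    {"dx":-0.0065,"dy":0.0355,"dz":-0.114,"wx":0,"wy":0,"wz":0,"claw":0.052},
    {"dx":-0.0065,"dy":0.0355,"dz":-0.114,"wx":0,"wy":0,"wz":0,"claw":0.045},
    {"dx":-0.0065,"dy":0.0355,"dz":-0.114,"wx":0,"wy":0,"wz":0,"claw":0.035},
    {"dx":-0.0065,"dy":0.0355,"dz":-0.114,"wx":0,"wy":0,"wz":0,"claw":0.035},
    {"dx":-0.0065,"dy":0.0355,"dz":-0.114,"wx":0,"wy":0,"wz":0,"claw":0.035},
    {"dx":-0.0065,"dy":0.0355,"dz":-0.114,"wx":0,"wy":0,"wz":0,"claw":0.035},
  ],
)

```text
t: 30.2
ee_pos: [0.4296, 0.2852, 0.0568]
ee_rot: [-3.084, -0.601, -0.0]
ft_force: [-0.1, -0.6, 1.4]
opening: 0.046
```

```bash
python3 -c "
from rig import *
from h import *
show(read_state())"
```

```text
t 30.2 q [-0.06  0.59 -0.72  2.    0.57  0.76 -2.31] pos [429.6 285.2  56.8] jaw 112.06 zaxis [ 0.  0. -1.] f [-0.1 -0.6  1.4] open 0.046
```

>>> drive_tool(
  targets=[
    {"dx":0,"dy":0,"dz":0.01,"wx":0,"wy":0,"wz":0,"claw":0.035},
    {"dx":0,"dy":0,"dz":0.04,"wx":0,"wy":0,"wz":0,"claw":0.035},
    {"dx":0,"dy":0,"dz":0.08,"wx":0,"wy":0,"wz":0,"claw":0.035},
    {"dx":0.005,"dy":-0.005,"dz":0.115,"wx":0,"wy":0,"wz":0,"claw":0.035},
    {"dx":0.03,"dy":-0.025,"dz":0.13,"wx":0,"wy":0,"wz":-3,"claw":0.035},
    {"dx":0.06,"dy":-0.05,"dz":0.13,"wx":0,"wy":0,"wz":-7,"claw":0.035},
    {"dx":0.09,"dy":-0.08,"dz":0.13,"wx":0,"wy":0,"wz":-11,"claw":0.035},
    {"dx":0.12,"dy":-0.11,"dz":0.13,"wx":0,"wy":0,"wz":-15,"claw":0.035},
    {"dx":0.15,"dy":-0.14,"dz":0.13,"wx":0,"wy":0,"wz":-18,"claw":0.035},
    {"dx":0.18,"dy":-0.165,"dz":0.13,"wx":0,"wy":0,"wz":-20,"claw":0.035},
    {"dx":0.2,"dy":-0.185,"dz":0.12,"wx":0,"wy":0,"wz":-20,"claw":0.035},
    {"dx":0.2085,"dy":-0.1905,"dz":0.1,"wx":0,"wy":0,"wz":-20,"claw":0.035},
    {"dx":0.2085,"dy":-0.1905,"dz":0.07,"wx":0,"wy":0,"wz":-20,"claw":0.035},
    {"dx":0.2085,"dy":-0.1905,"dz":0.04,"wx":0,"wy":0,"wz":-20,"claw":0.035},
    {"dx":0.2085,"dy":-0.1905,"dz":0.02,"wx":0,"wy":0,"wz":-20,"claw":0.035},
    {"dx":0.2085,"dy":-0.1905,"dz":0.011,"wx":0,"wy":0,"wz":-20,"claw":0.035},
    {"dx":0.2085,"dy":-0.1905,"dz":0.007,"wx":0,"wy":0,"wz":-20,"claw":0.035},
    {"dx":0.2085,"dy":-0.1905,"dz":0.006,"wx":0,"wy":0,"wz":-20,"claw":0.035},
    {"dx":0.2085,"dy":-0.1905,"dz":0.0055,"wx":0,"wy":0,"wz":-20,"claw":0.035},
    {"dx":0.2085,"dy":-0.1905,"dz":0.0055,"wx":0,"wy":0,"wz":-20,"claw":0.035},
  ],
)

```text
t: 32.7
ee_pos: [0.6385, 0.0946, 0.063]
ee_rot: [3.141, 0.056, 0.002]
ft_force: [-0.8, 0.6, -2.3]
opening: 0.0461
```

```bash
python3 -c "
from rig import *
from h import *
show(read_state())"
```

```text
t 32.7 q [ 0.24  0.73 -0.6   1.67  0.5   0.9  -2.1 ] pos [638.5  94.6  63. ] jaw 92.05 zaxis [ 0.001 -0.    -1.   ] f [-0.8  0.6 -2.3] open 0.0461
```

>>> drive_tool(
  targets=[
    {"dx":0,"dy":0,"dz":-0.0005,"wx":0,"wy":0,"wz":0,"claw":0.035},
    {"dx":0,"dy":0,"dz":-0.0005,"wx":0,"wy":0,"wz":0,"claw":0.035},
    {"dx":0,"dy":0,"dz":-0.0005,"wx":0,"wy":0,"wz":0,"claw":0.035},
  ],
)

```text
t: 33.08
ee_pos: [0.6382, 0.0946, 0.0619]
ee_rot: [3.141, 0.056, 0.0]
ft_force: [0.1, -0.4, -0.6]
opening: 0.0462
```

```bash
python3 -c "
from rig import *
from h import *
show(read_state())"
```

```text
t 33.08 q [ 0.23  0.73 -0.6   1.67  0.5   0.9  -2.1 ] pos [638.2  94.6  61.9] jaw 92.06 zaxis [ 0. -0. -1.] f [ 0.1 -0.4 -0.6] open 0.0462
```

>>> drive_tool(
  targets=[
    {"dx":0,"dy":0,"dz":-0.0005,"wx":0,"wy":0,"wz":0,"claw":0.05},
    {"dx":0,"dy":0,"dz":-0.0005,"wx":0,"wy":0,"wz":0,"claw":0.07},
    {"dx":0,"dy":0,"dz":-0.0005,"wx":0,"wy":0,"wz":0,"claw":0.0918},
    {"dx":0,"dy":0,"dz":-0.0005,"wx":0,"wy":0,"wz":0,"claw":0.0918},
    {"dx":0,"dy":0,"dz":0.015,"wx":0,"wy":0,"wz":0,"claw":0.0918},
    {"dx":0,"dy":0,"dz":0.05,"wx":0,"wy":0,"wz":0,"claw":0.0918},
    {"dx":0,"dy":0,"dz":0.09,"wx":0,"wy":0,"wz":0,"claw":0.0918},
    {"dx":0,"dy":0,"dz":0.12,"wx":0,"wy":0,"wz":0,"claw":0.0918},
    {"dx":-0.025,"dy":0.035,"dz":0.12,"wx":0,"wy":0,"wz":4,"claw":0.0918},
    {"dx":-0.055,"dy":0.08,"dz":0.12,"wx":0,"wy":0,"wz":8,"claw":0.0918},
    {"dx":-0.085,"dy":0.125,"dz":0.12,"wx":0,"wy":0,"wz":12,"claw":0.0918},
    {"dx":-0.11,"dy":0.165,"dz":0.12,"wx":0,"wy":0,"wz":15,"claw":0.0918},
    {"dx":-0.1235,"dy":0.188,"dz":0.115,"wx":0,"wy":0,"wz":15,"claw":0.0918},
    {"dx":-0.1235,"dy":0.1905,"dz":0.09,"wx":0,"wy":0,"wz":15,"claw":0.0918},
    {"dx":-0.1235,"dy":0.1905,"dz":0.05,"wx":0,"wy":0,"wz":15,"claw":0.0918},
    {"dx":-0.1235,"dy":0.1905,"dz":0.02,"wx":0,"wy":0,"wz":15,"claw":0.0918},
    {"dx":-0.1235,"dy":0.1905,"dz":0.0125,"wx":0,"wy":0,"wz":15,"claw":0.0918},
    {"dx":-0.1235,"dy":0.1905,"dz":0.0125,"wx":0,"wy":0,"wz":15,"claw":0.0918},
    {"dx":-0.1235,"dy":0.1905,"dz":0.0125,"wx":0,"wy":0,"wz":15,"claw":0.0918},
  ],
)

```text
t: 35.45
ee_pos: [0.5156, 0.2858, 0.0759]
ee_rot: [-3.106, -0.466, -0.004]
ft_force: [0.5, -0.1, -0.0]
opening: 0.0918
```

```bash
python3 - <<'E'
from rig import *
from h import *
show(read_state());c=capture('top');P=cloud(c);Z=P[...,2]
m=(P[...,0]>.55)&(P[...,0]<.68)&(P[...,1]>.05)&(P[...,1]<.14)
for b in blob(m&(Z>.095)&(Z<.125),2,50): print("tin",len(b),rect(P[b[:,1],b[:,0]]),np.nanmedian(Z[b[:,1],b[:,0]]))
E
```

```text
t 35.45 q [-0.03  0.66 -0.7   1.81  0.54  0.87 -2.26] pos [515.6 285.8  75.9] jaw 107.05 zaxis [ 0.002  0.001 -1.   ] f [ 0.5 -0.1 -0. ] open 0.0918
tin 432 (array([639. ,  94.8]), array([44.7, 45.3]), 88.9) 0.10767823575419755
```

>>> drive_tool(
  targets=[
    {"dx":0,"dy":0,"dz":-0.001,"wx":0,"wy":0,"wz":0,"claw":0.06},
    {"dx":0,"dy":0,"dz":-0.001,"wx":0,"wy":0,"wz":0,"claw":0.045},
    {"dx":0,"dy":0,"dz":-0.001,"wx":0,"wy":0,"wz":0,"claw":0.035},
    {"dx":0,"dy":0,"dz":-0.001,"wx":0,"wy":0,"wz":0,"claw":0.02},
    {"dx":0,"dy":0,"dz":-0.001,"wx":0,"wy":0,"wz":0,"claw":0.02},
    {"dx":0,"dy":0,"dz":-0.001,"wx":0,"wy":0,"wz":0,"claw":0.02},
    {"dx":0,"dy":0,"dz":-0.001,"wx":0,"wy":0,"wz":0,"claw":0.02},
    {"dx":0,"dy":0,"dz":-0.001,"wx":0,"wy":0,"wz":0,"claw":0.02},
  ],
)

```text
t: 36.5
ee_pos: [0.5145, 0.2851, 0.0732]
ee_rot: [3.107, 0.466, -0.0]
ft_force: [-0.1, 0.3, -0.7]
opening: 0.0314
```

```bash
python3 -c "
from rig import *
from h import *
show(read_state())"
```

```text
t 36.5 q [-0.03  0.66 -0.7   1.82  0.54  0.87 -2.26] pos [514.5 285.1  73.2] jaw 107.06 zaxis [-0. -0. -1.] f [-0.1  0.3 -0.7] open 0.0314
```

>>> drive_tool(
  targets=[
    {"dx":0,"dy":0,"dz":0.01,"wx":0,"wy":0,"wz":0,"claw":0.02},
    {"dx":0,"dy":0,"dz":0.04,"wx":0,"wy":0,"wz":0,"claw":0.02},
    {"dx":0,"dy":0,"dz":0.08,"wx":0,"wy":0,"wz":0,"claw":0.02},
    {"dx":0.003,"dy":-0.01,"dz":0.115,"wx":0,"wy":0,"wz":0,"claw":0.02},
    {"dx":0.01,"dy":-0.035,"dz":0.125,"wx":0,"wy":0,"wz":-3,"claw":0.02},
    {"dx":0.02,"dy":-0.07,"dz":0.125,"wx":0,"wy":0,"wz":-6,"claw":0.02},
    {"dx":0.03,"dy":-0.11,"dz":0.125,"wx":0,"wy":0,"wz":-9,"claw":0.02},
    {"dx":0.042,"dy":-0.15,"dz":0.125,"wx":0,"wy":0,"wz":-12,"claw":0.02},
    {"dx":0.053,"dy":-0.19,"dz":0.125,"wx":0,"wy":0,"wz":-15,"claw":0.02},
    {"dx":0.064,"dy":-0.225,"dz":0.12,"wx":0,"wy":0,"wz":-15,"claw":0.02},
    {"dx":0.071,"dy":-0.244,"dz":0.105,"wx":0,"wy":0,"wz":-15,"claw":0.02},
    {"dx":0.071,"dy":-0.247,"dz":0.075,"wx":0,"wy":0,"wz":-15,"claw":0.02},
    {"dx":0.071,"dy":-0.247,"dz":0.045,"wx":0,"wy":0,"wz":-15,"claw":0.02},
    {"dx":0.071,"dy":-0.247,"dz":0.022,"wx":0,"wy":0,"wz":-15,"claw":0.02},
    {"dx":0.071,"dy":-0.247,"dz":0.012,"wx":0,"wy":0,"wz":-15,"claw":0.02},
    {"dx":0.071,"dy":-0.247,"dz":0.008,"wx":0,"wy":0,"wz":-15,"claw":0.02},
    {"dx":0.071,"dy":-0.247,"dz":0.006,"wx":0,"wy":0,"wz":-15,"claw":0.02},
    {"dx":0.071,"dy":-0.247,"dz":0.005,"wx":0,"wy":0,"wz":-15,"claw":0.02},
    {"dx":0.071,"dy":-0.247,"dz":0.005,"wx":0,"wy":0,"wz":-15,"claw":0.02},
    {"dx":0.071,"dy":-0.247,"dz":0.005,"wx":0,"wy":0,"wz":-15,"claw":0.02},
  ],
)

```text
t: 39.0
ee_pos: [0.5858, 0.038, 0.0786]
ee_rot: [3.141, 0.056, 0.001]
ft_force: [0.2, -0.0, -2.4]
opening: 0.0311
```

```bash
python3 -c "
from rig import *
from h import *
show(read_state())"
```

```text
t 39.0 q [ 0.36  0.62 -0.62  1.82  0.47  0.85 -2.03] pos [585.8  38.   78.6] jaw 92.05 zaxis [ 0.001 -0.    -1.   ] f [ 0.2 -0.  -2.4] open 0.0311
```

Still hanging slightly; lower 0.7 mm, release, and go to the carton.

>>> drive_tool(
  targets=[
    {"dx":0,"dy":0,"dz":-0.0007,"wx":0,"wy":0,"wz":0,"claw":0.02},
    {"dx":0,"dy":0,"dz":-0.0007,"wx":0,"wy":0,"wz":0,"claw":0.02},
    {"dx":0,"dy":0,"dz":-0.0007,"wx":0,"wy":0,"wz":0,"claw":0.02},
  ],
)

```text
t: 39.38
ee_pos: [0.586, 0.038, 0.0781]
ee_rot: [3.141, 0.056, 0.001]
ft_force: [-1.3, -1.2, 5.4]
opening: 0.0315
```

>>> drive_tool(
  targets=[
    {"dx":0,"dy":0,"dz":0,"wx":0,"wy":0,"wz":0,"claw":0.035},
    {"dx":0,"dy":0,"dz":0,"wx":0,"wy":0,"wz":0,"claw":0.05},
    {"dx":0,"dy":0,"dz":0,"wx":0,"wy":0,"wz":0,"claw":0.0918},
    {"dx":0,"dy":0,"dz":0,"wx":0,"wy":0,"wz":0,"claw":0.0918},
    {"dx":0,"dy":0,"dz":0,"wx":0,"wy":0,"wz":0,"claw":0.0918},
    {"dx":0,"dy":0,"dz":0.015,"wx":0,"wy":0,"wz":0,"claw":0.0918},
    {"dx":0,"dy":0,"dz":0.05,"wx":0,"wy":0,"wz":0,"claw":0.0918},
    {"dx":0,"dy":0,"dz":0.09,"wx":0,"wy":0,"wz":0,"claw":0.0918},
    {"dx":0.003,"dy":0.02,"dz":0.11,"wx":0,"wy":0,"wz":0,"claw":0.0918},
    {"dx":0.005,"dy":0.07,"dz":0.11,"wx":0,"wy":0,"wz":0,"claw":0.0918},
    {"dx":0.007,"dy":0.12,"dz":0.11,"wx":0,"wy":0,"wz":0,"claw":0.0918},
    {"dx":0.01,"dy":0.17,"dz":0.11,"wx":0,"wy":0,"wz":0,"claw":0.0918},
    {"dx":0.012,"dy":0.21,"dz":0.11,"wx":0,"wy":0,"wz":0,"claw":0.0918},
    {"dx":0.014,"dy":0.238,"dz":0.1,"wx":0,"wy":0,"wz":0,"claw":0.0918},
    {"dx":0.014,"dy":0.242,"dz":0.075,"wx":0,"wy":0,"wz":0,"claw":0.0918},
    {"dx":0.014,"dy":0.242,"dz":0.035,"wx":0,"wy":0,"wz":0,"claw":0.0918},
    {"dx":0.014,"dy":0.242,"dz":0.005,"wx":0,"wy":0,"wz":0,"claw":0.0918},
    {"dx":0.014,"dy":0.242,"dz":-0.01,"wx":0,"wy":0,"wz":0,"claw":0.0918},
    {"dx":0.014,"dy":0.242,"dz":-0.01,"wx":0,"wy":0,"wz":0,"claw":0.0918},
    {"dx":0.014,"dy":0.242,"dz":-0.01,"wx":0,"wy":0,"wz":0,"claw":0.0918},
  ],
)

```text
t: 41.88
ee_pos: [0.6006, 0.2808, 0.0693]
ee_rot: [-3.14, -0.056, -0.003]
ft_force: [0.2, -0.1, -0.4]
opening: 0.0919
```

```bash
python3 - <<'E'
from rig import *
from h import *
show(read_state());c=capture('top');P=cloud(c);Z=P[...,2]
m=(P[...,0]>.54)&(P[...,0]<.68)&(P[...,1]>-.02)&(P[...,1]<.14)
for b in blob(m&(Z>.095)&(Z<.125),2,50): print(len(b),rect(P[b[:,1],b[:,0]]),np.nanmedian(Z[b[:,1],b[:,0]]))
E
```

```text
t 41.88 q [-0.05  0.75 -0.63  1.62  0.52  0.94 -2.39] pos [600.6 280.8  69.3] jaw 92.05 zaxis [ 0.002  0.001 -1.   ] f [ 0.2 -0.1 -0.4] open 0.0919
429 (array([638.3,  94.7]), array([44.5, 45.6]), 89.3) 0.10789688362438166
213 (array([585.5,  38.2]), array([29.8, 30.4]), 89.0) 0.11137426618110047
```

>>> drive_tool(
  targets=[
    {"dx":0,"dy":0,"dz":0,"wx":0,"wy":0,"wz":0,"claw":0.06},
    {"dx":0,"dy":0,"dz":0,"wx":0,"wy":0,"wz":0,"claw":0.048},
    {"dx":0,"dy":0,"dz":0,"wx":0,"wy":0,"wz":0,"claw":0.04},
    {"dx":0,"dy":0,"dz":0,"wx":0,"wy":0,"wz":0,"claw":0.03},
    {"dx":0,"dy":0,"dz":0,"wx":0,"wy":0,"wz":0,"claw":0.03},
    {"dx":0,"dy":0,"dz":0,"wx":0,"wy":0,"wz":0,"claw":0.03},
    {"dx":0,"dy":0,"dz":0,"wx":0,"wy":0,"wz":0,"claw":0.03},
  ],
)

```text
t: 42.8
ee_pos: [0.5995, 0.28, 0.0675]
ee_rot: [3.141, 0.057, -0.0]
ft_force: [-0.3, -0.1, -0.2]
opening: 0.0439
```

```bash
python3 -c "
from rig import *
from h import *
show(read_state())"
```

```text
t 42.8 q [-0.05  0.75 -0.62  1.62  0.52  0.94 -2.39] pos [599.5 280.   67.5] jaw 92.06 zaxis [-0. -0. -1.] f [-0.3 -0.1 -0.2] open 0.0439
```

>>> drive_tool(
  targets=[
    {"dx":0,"dy":0,"dz":0.01,"wx":0,"wy":0,"wz":0,"claw":0.03},
    {"dx":0,"dy":0,"dz":0.04,"wx":0,"wy":0,"wz":0,"claw":0.03},
    {"dx":0,"dy":0,"dz":0.08,"wx":0,"wy":0,"wz":0,"claw":0.03},
    {"dx":0,"dy":0,"dz":0.12,"wx":0,"wy":0,"wz":0,"claw":0.03},
    {"dx":0.003,"dy":-0.02,"dz":0.14,"wx":0,"wy":0,"wz":0,"claw":0.03},
    {"dx":0.01,"dy":-0.06,"dz":0.145,"wx":0,"wy":0,"wz":0,"claw":0.03},
    {"dx":0.015,"dy":-0.105,"dz":0.145,"wx":0,"wy":0,"wz":0,"claw":0.03},
    {"dx":0.022,"dy":-0.15,"dz":0.145,"wx":0,"wy":0,"wz":0,"claw":0.03},
    {"dx":0.03,"dy":-0.195,"dz":0.145,"wx":0,"wy":0,"wz":0,"claw":0.03},
    {"dx":0.036,"dy":-0.24,"dz":0.145,"wx":0,"wy":0,"wz":0,"claw":0.03},
    {"dx":0.041,"dy":-0.275,"dz":0.145,"wx":0,"wy":0,"wz":0,"claw":0.03},
    {"dx":0.043,"dy":-0.293,"dz":0.135,"wx":0,"wy":0,"wz":0,"claw":0.03},
    {"dx":0.043,"dy":-0.295,"dz":0.105,"wx":0,"wy":0,"wz":0,"claw":0.03},
    {"dx":0.043,"dy":-0.295,"dz":0.07,"wx":0,"wy":0,"wz":0,"claw":0.03},
    {"dx":0.043,"dy":-0.295,"dz":0.035,"wx":0,"wy":0,"wz":0,"claw":0.03},
    {"dx":0.043,"dy":-0.295,"dz":0.018,"wx":0,"wy":0,"wz":0,"claw":0.03},
    {"dx":0.043,"dy":-0.295,"dz":0.01,"wx":0,"wy":0,"wz":0,"claw":0.03},
    {"dx":0.043,"dy":-0.295,"dz":0.006,"wx":0,"wy":0,"wz":0,"claw":0.03},
    {"dx":0.043,"dy":-0.295,"dz":0.005,"wx":0,"wy":0,"wz":0,"claw":0.03},
    {"dx":0.043,"dy":-0.295,"dz":0.005,"wx":0,"wy":0,"wz":0,"claw":0.03},
  ],
)

```text
t: 45.3
ee_pos: [0.6432, -0.015, 0.0734]
ee_rot: [3.141, 0.056, 0.002]
ft_force: [-0.2, 0.7, -2.1]
opening: 0.0437
```

>>> drive_tool(
  targets=[
    {"dx":0,"dy":0,"dz":-0.0002,"wx":0,"wy":0,"wz":0,"claw":0.03},
    {"dx":0,"dy":0,"dz":-0.0002,"wx":0,"wy":0,"wz":0,"claw":0.03},
    {"dx":0,"dy":0,"dz":-0.0002,"wx":0,"wy":0,"wz":0,"claw":0.03},
  ],
)

```text
t: 45.68
ee_pos: [0.6426, -0.015, 0.0725]
ee_rot: [3.141, 0.056, 0.0]
ft_force: [-0.1, 0.6, -0.6]
opening: 0.0441
```

>>> drive_tool(
  targets=[
    {"dx":0,"dy":0,"dz":0,"wx":0,"wy":0,"wz":0,"claw":0.05},
    {"dx":0,"dy":0,"dz":0,"wx":0,"wy":0,"wz":0,"claw":0.07},
    {"dx":0,"dy":0,"dz":0,"wx":0,"wy":0,"wz":0,"claw":0.085},
    {"dx":0,"dy":0,"dz":0,"wx":0,"wy":0,"wz":0,"claw":0.085},
    {"dx":0,"dy":0,"dz":0,"wx":0,"wy":0,"wz":0,"claw":0.085},
    {"dx":0,"dy":0,"dz":0.015,"wx":0,"wy":0,"wz":0,"claw":0.085},
    {"dx":0,"dy":0,"dz":0.05,"wx":0,"wy":0,"wz":0,"claw":0.085},
    {"dx":0,"dy":0,"dz":0.1,"wx":0,"wy":0,"wz":0,"claw":0.085},
    {"dx":-0.01,"dy":0.02,"dz":0.15,"wx":0,"wy":0,"wz":0,"claw":0.085},
    {"dx":-0.03,"dy":0.06,"dz":0.16,"wx":0,"wy":0,"wz":2,"claw":0.085},
    {"dx":-0.05,"dy":0.11,"dz":0.16,"wx":0,"wy":0,"wz":5,"claw":0.085},
    {"dx":-0.075,"dy":0.16,"dz":0.16,"wx":0,"wy":0,"wz":8,"claw":0.085},
    {"dx":-0.1,"dy":0.21,"dz":0.16,"wx":0,"wy":0,"wz":11,"claw":0.085},
    {"dx":-0.12,"dy":0.255,"dz":0.16,"wx":0,"wy":0,"wz":15,"claw":0.085},
    {"dx":-0.14,"dy":0.3,"dz":0.16,"wx":0,"wy":0,"wz":15,"claw":0.085},
    {"dx":-0.14,"dy":0.3,"dz":0.16,"wx":0,"wy":0,"wz":15,"claw":0.085},
  ],
)

```text
t: 47.68
ee_pos: [0.4995, 0.2907, 0.2342]
ee_rot: [-3.102, -0.479, -0.002]
ft_force: [0.1, -0.1, 0.7]
opening: 0.0849
```

```bash
python3 - <<'E'
from rig import *
from h import *
show(read_state());c=capture('top');P=cloud(c);Z=P[...,2]
m=(P[...,0]>.54)&(P[...,0]<.69)&(P[...,1]>-.06)&(P[...,1]<.14)
for b in blob(m&(Z>.095)&(Z<.125),3,50): print(len(b),rect(P[b[:,1],b[:,0]]),np.nanmedian(Z[b[:,1],b[:,0]]))
m=(P[...,0]<.67)&(P[...,1]<-.18)&(P[...,1]>-.38)
for b in blob(m&(Z>.025)&(P[...,0]<.49),1,30): print("bur",len(b),rect(P[b[:,1],b[:,0]]),np.nanmedian(Z[b[:,1],b[:,0]]))
for b in blob(m&(Z>.045)&(P[...,0]>.49),1,30): print("cup",len(b),rect(P[b[:,1],b[:,0]]))
cv2.imwrite("pics/fin.png",cv2.resize(c["img"][90:300,70:430],None,fx=2.2,fy=2.2)[...,::-1])
E
```

```text
t 47.67 q [ 0.07  0.45 -0.84  1.72  0.37  1.13 -2.14] pos [499.5 290.7 234.2] jaw 107.57 zaxis [ 0.001  0.003 -1.   ] f [ 0.1 -0.1  0.7] open 0.0849
529 (array([642.8, -15. ]), array([44.7, 44. ]), 2.4) 0.11750579659885574
431 (array([638.6,  94.7]), array([44.7, 45.8]), 89.0) 0.107751795104566
217 (array([585.9,  38.2]), array([29.8, 30.1]), 88.8) 0.11135532839243834
bur 402 (array([ 426.5, -278.1]), array([42.9, 41. ]), 87.9) 0.03233759103801542
cup 222 (array([ 556.3, -286.4]), array([58.2, 59. ]), 39.3)
```

View pics/fin.png

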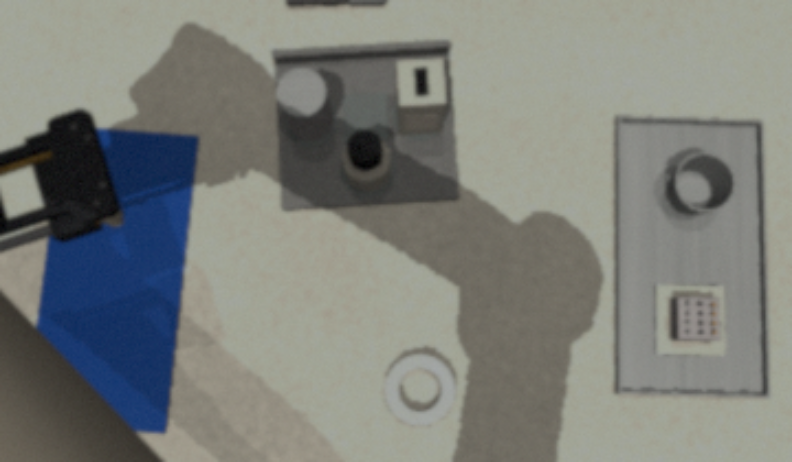

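```bash
python3 -c "
from rig import *
print(hand_in())"
```

```text
the job is handed in; nothing more can be done
None
```

The job is done and handed in at 47.7 s. I stood the dispenser, bottle and tin on the mat, set the bur stand on the pad, then returned the tin, bottle and dispenser to their own spots.

The last top-camera check showed:
- **Containers:** all three stand upright, each within 0.5 mm of the position measured at the start.
- **Bur stand:** it is upright on the pad and aligned with it. The camera puts it about 2.5 mm from the pad's centre in y, while the arm's own reading had it centred. I left it, since it sits well inside the pad.
- **Cup and roll:** the cup is where it was, to within 0.3 mm. For the roll I only compared its pixel position between the first and last pictures, and it was unchanged.
- **Robot:** the arm was raised over the empty mat, touching nothing. Wrist force at the readouts never went above about 6 N.

The first move command was refused because its rows left out some values, so nothing moved. No other check failed.

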